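# Set the walnut model buildings on their display bases

### The arm

A 7-joint arm with a two-finger parallel gripper is mounted at the origin on the work surface. World frame = base frame: x ahead of the robot, y to its left, z up, the work surface at z = 0. Lengths are in mm, angles in degrees, forces in N, time in s.
With the tool pointing down it reaches from about 425 to 1025 mm from the base axis. Payload 9.4 kg.
Tool frame: the origin (TCP) lies on the mounting face of the last link; the fingertips stand 173 mm ahead of it and the grasp point (between the pads) lies 155 mm ahead of it (arm.tip_reach is the distance from the TCP to the fingertips, in mm); x points along the fingers, y is the direction in which the jaws open and shut, and the axes are right-handed (so a half turn about x gives the same grasp; the last joint's range is limited). The gripper opens to 85 mm and grips with 20 to 120 N. Pads are 22 mm wide; open, the fingers measure 114 mm over their backs; the gripper's body (76 mm by 85 mm) begins 54 mm behind the grasp point. The pads swing forward as they close: fully open they stand 13 mm farther back than shut.
Start: joints at [62.641, 34.337, -0.143, 91.639, 0.103, 54.024, -4.572], TCP at [282.861, -667.543, 404.675] pointing down, gripper open.
Joint ranges: [-147.43, 147.43], [-19.82, 112.94], [-74.19, 73.91], [6.32, 146.72], [-59.91, 239.91], [6.04, 106.73], [-150.56, 150.56]. Speed limits (degrees/s): [127.2, 127.2, 172.46, 172.46, 180, 180, 180].

### API

Orientations are given as a 3x3 rotation matrix whose columns are the frame's x, y, z axes.
In Python, from plant import status, eyes, sign_off, arm gives the robot as it stands.
- The arm moves only by the shell command python3 -m crank 'ROWS' [FORCE]. ROWS is JSON, a list of rows, each an object with "jaw": the finger opening in mm, from 0 to 85.4; "xyz": the shift along the world's x, y, z in mm, a list of three; "rotation": the turn, a rotation vector about the world's x, y, z in degrees, a list of three. A call has 1 to 20 rows; each row is the pose to reach, as a shift and turn from the pose measured when the call began; what a row does not reach only later rows make up. A row lasts 1/10 s, in which the tool goes at most 50 mm and 8.59 degrees, less where a joint would pass 70% of its speed; a pose out of reach is approached as far as the arm can. A call with a gripper value outside its range is refused whole. The fingers move at their own pace and stop on an object; FORCE is the grip in N (left out, the last holds). Time passes only in rows, so rows that repeat a pose let the fingers close. It gives the time, the measured TCP pose, the force and the opening at its end, in the units of the state.
- status.sense(): the state, without advancing time (a new reading comes with each control period).
- eyes.read_camera(name): name is "side" or "top"; returns a dict with "image" (420x560x3 uint8, blue, green, red), "camera_matrix" (3x3 intrinsics, pixels), "R" (3x3) and "t" (3): a world point X has camera coordinates R X + t. Camera axes: x right, y down, z forward; pixel columns grow to the right and rows downward; lengths in mm; the calibration is good to about 2 mm. A picture is of the moment at which its call begins. There is no depth.
- sign_off(): hands the job in, once; it reports no verdict.
The state is a dict: "clock": time; "joint_pos": joint angles; "joint_velocities": joint speeds; "joint_torque": joint torques, N m; "eef_pos": TCP position; "tool_rot": TCP orientation; "force": force on the tool from outside, world axes, zero at the start; "torque": the same for the moment, N m; "width": finger opening in mm.
Only numpy, scipy, OpenCV 4.12 (cv2) and the standard library are available. Lean on these libraries where they do the work, as an engineer would, in place of code of your own. Each camera call takes 0.05 s, during which the arm holds its last target.

### The job

Pick out the four dark walnut model buildings and stand each one upright on the white base that shows its own footprint in blue, centred on the blue shape and turned square with it. Leave the two pale maple buildings standing where they are.

Things in the scene. Friction and masses are not known exactly. Their poses are not given: they have to be found in the camera images.
- walnut_long: Dark brown walnut model building: long bar, 80 along its x by 30 along its y, 40 high, in mm; loose. Origin: centre of its underside, z up. At the start it stands upright on a green cutting mat whose top is 3 mm above the table (z = 0.003). About 55 g.
- walnut_square: Dark brown walnut model building: square tower, 36 by 36, 60 high, in mm; loose. Origin: centre of its underside, z up. At the start it stands upright on a green cutting mat whose top is 3 mm above the table (z = 0.003). About 55 g.
- walnut_round: Dark brown walnut model building: round tower, diameter 44, 50 high (its yaw means nothing), in mm; loose. Origin: centre of its underside, z up. At the start it stands upright on a green cutting mat whose top is 3 mm above the table (z = 0.003). About 55 g.
- walnut_cross: Dark brown walnut model building: cross-shaped (plus sign) building, both arms 54 long and 20 wide, along its x and y, 45 high, in mm; loose. Origin: centre of its underside, z up. At the start it stands upright on a green cutting mat whose top is 3 mm above the table (z = 0.003). About 55 g.
- base_long: White round display base, diameter 96 and 6 thick, in mm, fixed on the mat, its flat top 9 mm above the table. On its top is printed, centred and flush, a blue footprint: a long bar, 84 along the base's x by 34 along its y (the building's outline plus a 2 mm margin all round). Origin: centre of its underside, z up; the footprint turns with the base.
- base_square: White round display base, diameter 96 and 6 thick, in mm, fixed on the mat, its flat top 9 mm above the table. On its top is printed, centred and flush, a blue footprint: a square, 40 by 40, sides along the base's x and y (the building's outline plus a 2 mm margin all round). Origin: centre of its underside, z up; the footprint turns with the base.
- base_round: White round display base, diameter 96 and 6 thick, in mm, fixed on the mat, its flat top 9 mm above the table. On its top is printed, centred and flush, a blue footprint: a circle of diameter 48 (the building's outline plus a 2 mm margin all round). Origin: centre of its underside, z up; the footprint turns with the base.
- base_cross: White round display base, diameter 96 and 6 thick, in mm, fixed on the mat, its flat top 9 mm above the table. On its top is printed, centred and flush, a blue footprint: a plus sign, both arms 58 long and 24 wide, along the base's x and y (the building's outline plus a 2 mm margin all round). Origin: centre of its underside, z up; the footprint turns with the base.
- pale_square: Pale cream-coloured maple model building, NOT wanted, same shape as its walnut twin: square tower, 36 by 36, 60 high, in mm; loose. Origin: centre of its underside, z up. At the start it stands upright on a green cutting mat whose top is 3 mm above the table (z = 0.003).
- pale_round: Pale cream-coloured maple model building, NOT wanted, same shape as its walnut twin: round tower, diameter 44, 50 high (its yaw means nothing), in mm; loose. Origin: centre of its underside, z up. At the start it stands upright on a green cutting mat whose top is 3 mm above the table (z = 0.003).
There are look-alikes about, which are no part of the job. Leave any orange or turquoise look-alike of the walnut_long alone.

How it is judged (in metres and radians):
At the end, for the whole second after the job is handed in: Each walnut building is upright (0.1 rad) and at rest on the base with its footprint, centred within 10 mm; bar, square and cross in line with the blue shape within 0.26 rad (any symmetric way round). Pale buildings stand upright within 15 mm of their start (horizontal distance between walnut_long and base_long below 0.01 m and z of walnut_long in the frame of base_long between 0.003 and 0.01 m and angle between each of walnut_long, walnut_square, walnut_round, walnut_cross, pale_square, pale_round's own z axis and vertical below 0.1 rad and linear speed of each of walnut_long, walnut_square, walnut_round, walnut_cross below 0.02 m/s and angle between the x axis of walnut_long and the x axis of base_long, either way round below 0.26 rad and horizontal distance between walnut_square and base_square below 0.01 m and z of walnut_square in the frame of base_square between 0.003 and 0.01 m and (angle between the x axis of walnut_square and the x axis of base_square, either way round below 0.26 rad or angle between the x axis of walnut_square and the y axis of base_square, either way round below 0.26 rad) and horizontal distance between walnut_round and base_round below 0.01 m and z of walnut_round in the frame of base_round between 0.003 and 0.01 m and horizontal distance between walnut_cross and base_cross below 0.01 m and z of walnut_cross in the frame of base_cross between 0.003 and 0.01 m and (angle between the x axis of walnut_cross and the x axis of base_cross, either way round below 0.26 rad or angle between the x axis of walnut_cross and the y axis of base_cross, either way round below 0.26 rad) and distance of each of pale_square, pale_round from where it was at the start of the episode below 0.015 m); the robot touches nothing.
It fails at once if the pale square building is shifted by more than 15 mm or tipped (distance of pale_square from where it was at the start of the episode above 0.015 m or angle between pale_square's own z axis and vertical above 0.3 rad).
It fails at once if the pale round building is shifted by more than 15 mm or tipped (distance of pale_round from where it was at the start of the episode above 0.015 m or angle between pale_round's own z axis and vertical above 0.3 rad).
It also fails if it takes over 112 s, if anything falls off the work surface, if the arm or the gripper's body presses on something with over 40 N, if the wrist force passes 120 N, or if a joint passes its speed limit or range.

## Working session

There is one attempt and no reset: what is moved stays moved. The work goes in short steps, Python scripts to look and compute and a shell command to move; the robot and the scene stay as the last step left them, time stands still between calls to the robot, and variables do not carry over. Pictures are saved under pics/ and viewed, and the job is handed in when it is done.

```bash
ls; mkdir -p pics
python3 - <<'E'
from plant import status, eyes, arm
import cv2
s=status.sense()
for k in s: print(k,s[k])
for n in("top","side"):
    c=eyes.read_camera(n); cv2.imwrite(f"pics/{n}0.png",c["image"]); print(c["camera_matrix"],c["R"],c["t"])
E
```

```text
pics
clock 0.0
joint_pos [62.64166707 34.38759989 -0.14660397 91.68287593  0.10418616 54.02582622
 -4.5733707 ]
joint_velocities [-0.01002189 -0.01677967  0.03995572 -0.02782263 -0.16296011 -0.02448643
 -0.05210055]
joint_torque [-1.51322089e-03 -7.76437354e+01  1.56465121e+00 -2.58002436e+01
  1.22268262e-02  9.09116759e-03  2.05220903e-05]
eef_pos [ 282.78507686 -667.34052022  403.7655243 ]
tool_rot [[-7.97967825e-04  3.90204829e-01 -9.20727731e-01]
 [ 1.47689544e-03 -9.20726560e-01 -3.90205612e-01]
 [-9.99998591e-01 -1.67119011e-03  1.58418439e-04]]
force [-0.79742687  0.37583404 -0.16345793]
torque [ 0.01260459  0.04765147 -0.00336826]
width 85.45085987249678
[[445.84776642   0.         281.60136106]
 [  0.         445.84776642 208.37242101]
 [  0.           0.           1.        ]] [[ 0.02148893 -0.99975019 -0.00614609]
 [-0.99815305 -0.0211044  -0.05696574]
 [ 0.0568218   0.00735887 -0.99835722]] [-141.29690903  456.92044585 1296.93504427]
[[440.73428484   0.         276.8860527 ]
 [  0.         440.73428484 211.93067678]
 [  0.           0.           1.        ]] [[-0.954738   -0.29680201 -0.01959386]
 [-0.18108861  0.63224756 -0.75330601]
 [ 0.2359709  -0.71566165 -0.65737823]] [375.85128438 213.34673952 996.63164886]
```

View pics/top0.png

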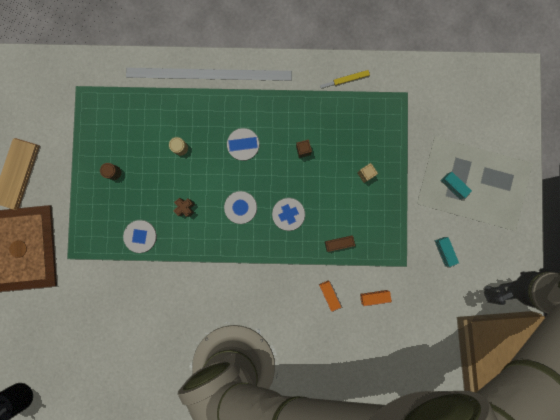

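View pics/side0.png

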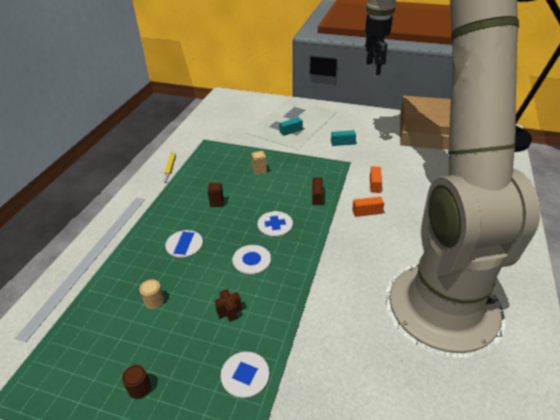

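```bash
cat > h.py <<'E'
import cv2, numpy as np
from plant import status, eyes
def ray(c,uv,z):
    d=c["R"].T@np.linalg.inv(c["camera_matrix"])@np.array([uv[0],uv[1],1.]); o=-c["R"].T@c["t"]
    return (o+d*(z-o[2])/d[2])[:2]
def proj(c,X):
    p=c["camera_matrix"]@(c["R"]@np.array(X,float)+c["t"]); return p[:2]/p[2]
def masks(im):
    hsv=cv2.cvtColor(im,cv2.COLOR_BGR2HSV).astype(int); H,S,V=hsv[...,0],hsv[...,1],hsv[...,2]
    b,g,r=[im[...,i].astype(int) for i in range(3)]
    blue=(b>g+40)&(b>r+60)
    waln=(r>=g+4)&(V<115)&((S>90)|(V<30))
    pale=(r>b+40)&(V>130)&(S<160)
    return {k:v.astype(np.uint8)*255 for k,v in dict(blue=blue,waln=waln,pale=pale).items()}
def blobs(m,lo=60,hi=3000):
    n,l,st,ce=cv2.connectedComponentsWithStats(m)
    return [(i,st[i],ce[i],l==i) for i in range(1,n) if lo<st[i,4]<hi]
E
python3 - <<'E'
from h import *
for n in("top","side"):
    im=cv2.imread(f"pics/{n}0.png"); m=masks(im)
    for k in m:
        for i,s,c,_ in blobs(m[k]): print(n,k,s,c.round(1))
im=cv2.imread("pics/top0.png"); m=masks(im)
a=im[80:270,65:415]; w=m["waln"][80:270,65:415]
o=a.copy(); o[w>0]=(0,0,255)
cv2.imwrite("pics/t1.png",cv2.resize(np.vstack([a[:130],o[:130]]),None,fx=2.2,fy=2.2,interpolation=0))
for k,(u,v) in dict(r=(110,171),c=(184,208),s=(304,149),l=(340,244)).items():
    pass
cs=[im[v-22:v+22,u-22:u+22] for u,v in [(110,171),(184,208),(304,149),(340,244)]]
ms=[cv2.cvtColor(m["waln"][v-22:v+22,u-22:u+22],cv2.COLOR_GRAY2BGR) for u,v in [(110,171),(184,208),(304,149),(340,244)]]
cv2.imwrite("pics/t2.png",cv2.resize(np.vstack([np.hstack(cs),np.hstack(ms)]),None,fx=4.5,fy=4.5,interpolation=0))
E
```

```text
top blue [229 137  28  14 284] [242.6 143.6]
top blue [233 200  15  15 182] [240. 207.]
top blue [279 204  19  20 223] [288.  213.7]
top blue [133 230  14  14 156] [139.1 236. ]
top waln [297 140  15  16 168] [303.6 147.4]
top waln [   0  144   56  148 1941] [ 34.1 237.1]
top waln [100 163  16  15 192] [107.6 170.1]
top waln [174 198  19  18 236] [183.  206.9]
top waln [  4 234  26  24 310] [ 17.5 247.6]
top waln [325 236  30  16 295] [339.6 243.2]
top waln [ 21 258  18  17  68] [ 29.  266.9]
top waln [ 459  312   86   81 2694] [489.8 338.9]
top pale [   0  138   35   71 1460] [ 14.1 171.6]
top pale [169 138  15  14 165] [176.1 144.6]
top pale [361 164  16  16 141] [368.7 171.3]
side blue [265 216  21  14 188] [274.8 222.5]
side blue [174 232  20  23 277] [183.6 242.8]
side blue [242 252  19  13 195] [251.3 258.1]
side blue [232 362  26  23 361] [244.6 373. ]
side waln [318   0  52  37 517] [346.8  27.4]
side waln [ 383    0   70   45 1346] [421.1  27.1]
side waln [515  44  45  70 123] [537.7  79.3]
side waln [516  54  44  69 115] [537.6  87.6]
side waln [ 401   97   49   52 1506] [420.9 128.9]
side waln [523 128  37  19 427] [543.9 136.7]
side waln [312 178  11  27 261] [317.3 191. ]
side waln [208 183  15  23 301] [215.2 193.9]
side waln [152 289  11  19 126] [157.7 298.4]
side waln [215 290  27  31 567] [228.2 304.6]
side waln [122 365  29  34 696] [136.1 381.1]
side pale [212  40  81  57 178] [265.4  83.9]
side pale [404  96  46  31 819] [432.7 108.5]
side pale [252 151  14   9  94] [258.1 154.9]
side pale [369 165  14  28  75] [375.1 177.8]
side pale [140 279  20  29 299] [148.9 289. ]
```

View pics/t2.png

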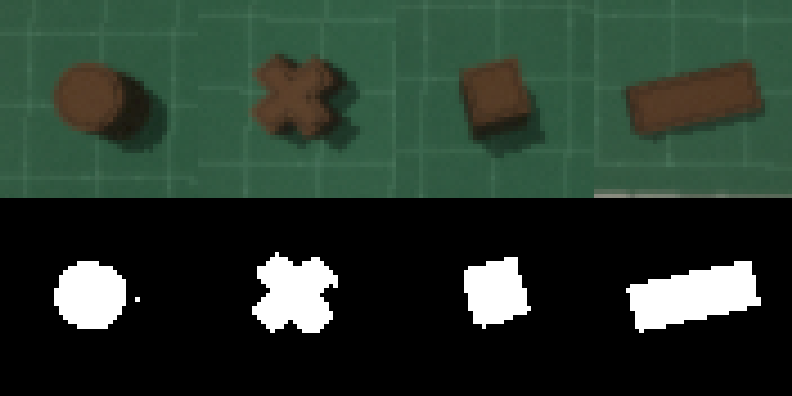

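```bash
cat >> h.py <<'E'
Hs=dict(long=40,square=60,round=50,cross=45)
def pix(c,msk,z,near=None):
    v,u=np.nonzero(msk); return np.array([ray(c,(a,b),z) for a,b in zip(u,v)])
def ang(P,kind):
    q=P-P.mean(0); w=q[:,0]+1j*q[:,1]
    if kind=="long": return np.degrees(np.angle((w**2).mean()))/2
    if kind=="cross": return np.degrees(np.angle((w**4).mean()))/4
    if kind=="square": return np.degrees(np.angle(-(w**4).mean()))/4
    return 0
def topmask(im):
    b,g,r=[im[...,i].astype(int) for i in range(3)]
    return ((r>62)&(r<130)&(r>g+14)&(r>b+20)).astype(np.uint8)*255
E
cat > find.py <<'E'
from h import *
T={"image":None}
import sys
tp=eyes.read_camera("top"); sd=eyes.read_camera("side")
mt,ms=masks(tp["image"]),masks(sd["image"]); mt["top"]=topmask(tp["image"])
def at(m,uv,rad=14):
    L=[b for b in blobs(m) if np.hypot(*(b[2]-uv))<rad]
    return max(L,key=lambda b:b[1][4]) if L else None
G=dict(long=((242,143),(183,243)),round=((240,207),(251,258)),cross=((288,214),(275,222)),square=((139,236),(244,373)))
W=dict(long=((340,244),(317,191)),round=((108,171),(136,381)),cross=((184,208),(228,304)),square=((304,148),(215,194)))
for k in G:
    b=at(mt["blue"],G[k][0]); P=pix(tp,b[3],9); b2=at(ms["blue"],G[k][1]); P2=pix(sd,b2[3],9)
    print("base",k,P.mean(0).round(1),round(ang(P,k),1),"side",P2.mean(0).round(1),round(ang(P2,k),1))
for k in W:
    z=3+Hs[k]; b=at(mt["top"],W[k][0]); P=pix(tp,b[3],z); b2=at(ms["waln"],W[k][1]); p2=ray(sd,b2[2],3+Hs[k]/2)
    r=cv2.minAreaRect(P.astype(np.float32))
    print("waln",k,P.mean(0).round(1),round(ang(P,k),1),"side",p2.round(1),"rect",np.round(r[1],1),np.round(r[2],1))
for k,uv,z in (("pround",(177,145),53),("psquare",(369,172),63)):
    b=at(mt["pale"],uv); P=pix(tp,b[3],z); r=cv2.minAreaRect(P.astype(np.float32)); print(k,P.mean(0).round(1),np.round(r[1],1),round(ang(P,"square"),1))
E
python3 find.py
```

```text
base long [650.2 -11.5] -81.5 side [653.  -12.2] -81.0
base round [461.5  -8.8] 0 side [464.  -10.4] 0
base cross [ 444.8 -150.7] 24.8 side [ 447.  -152.9] 27.1
base square [369.8 285.6] -6.3 side [372.  285.2] -6.8
waln long [ 361.9 -300. ] -76.6 side [ 363.8 -302.2] rect [28.4 78.3] 13.7
waln round [557.3 370. ] 0 side [561.  370.2] rect [40.6 37.4] 2.5
waln cross [456.4 151.5] 40.5 side [459.7 150.7] rect [46.2 46.2] 85.6
waln square [ 633.8 -190.6] 14.6 side [ 639.8 -196.6] rect [34.1 33.9] 14.9
pround [634.9 175.3] [39.2 38.6] 37.0
psquare [ 567.3 -376.4] [33.8 33.2] 33.5
```

```bash
cat > go.py <<'E'
import sys
from h import *
from scipy.spatial.transform import Rotation as Ro
x,y,z,a=map(float,sys.argv[1:5])   # target TCP, jaw angle (mod 180)
s=status.sense(); p=np.array(s["eef_pos"]); R=np.array(s["tool_rot"])
best=None
for k in (0,180):
    t=np.radians(a+k); Y=np.array([np.cos(t),np.sin(t),0]); X=np.array([0,0,-1.]); D=np.column_stack([X,Y,np.cross(X,Y)])
    rv=Ro.from_matrix(D@R.T).as_rotvec(degrees=True)
    if best is None or np.linalg.norm(rv)<np.linalg.norm(best): best=rv
az=np.degrees(np.arctan2(R[1,1],R[0,1]))
print("t",round(s["clock"],2),"pos",p.round(1),"jaw",round(az,1),"w",round(s["width"],1),"F",np.round(s["force"],1),"j",np.round(s["joint_pos"],0))
print("delta",(np.array([x,y,z])-p).round(1),"rot",best.round(2))
E
python3 go.py 363 -301 300 13.4
```

```text
t 0.2 pos [ 282.8 -667.4  404.1] jaw -67.0 w 85.4 F [ 0.6 -0.3 -0.1] j [63. 34. -0. 92.  0. 54. -5.]
delta [  80.2  366.4 -104.1] rot [-2.000e-02 -6.000e-02  8.043e+01]
```

```bash
python3 -m crank '[{"jaw":85,"xyz":[40,180,-50],"rotation":[0,0,40]},{"jaw":85,"xyz":[40,180,-50],"rotation":[0,0,40]},{"jaw":85,"xyz":[40,180,-50],"rotation":[0,0,40]},{"jaw":85,"xyz":[40,180,-50],"rotation":[0,0,40]},{"jaw":85,"xyz":[80,366,-104],"rotation":[0,0,80.4]},{"jaw":85,"xyz":[80,366,-104],"rotation":[0,0,80.4]},{"jaw":85,"xyz":[80,366,-104],"rotation":[0,0,80.4]},{"jaw":85,"xyz":[80,366,-104],"rotation":[0,0,80.4]},{"jaw":85,"xyz":[80,366,-104],"rotation":[0,0,80.4]},{"jaw":85,"xyz":[80,366,-104],"rotation":[0,0,80.4]},{"jaw":85,"xyz":[80,366,-104],"rotation":[0,0,80.4]},{"jaw":85,"xyz":[80,366,-104],"rotation":[0,0,80.4]},{"jaw":85,"xyz":[80,366,-104],"rotation":[0,0,80.4]},{"jaw":85,"xyz":[80,366,-104],"rotation":[0,0,80.4]}]' 40; python3 go.py 363 -301 181 13.4
```

```text
clock: 1.6
eef_pos: [362.7, -301.7, 300.2]
tool_rot: [[-0.001, 0.973, 0.23], [-0.001, 0.23, -0.973], [-1.0, -0.001, 0.0]]
force: [0.1, 0.2, -0.0]
width: 84.8
t 1.6 pos [ 362.7 -301.7  300.2] jaw 13.3 w 84.8 F [ 0.1  0.2 -0. ] j [ 47.  28. -20. 129.  22.  26.  23.]
delta [   0.3    0.7 -119.2] rot [ 0.03 -0.05  0.12]
```

```bash
python3 -m crank '[{"jaw":85,"xyz":[0,0.7,-50],"rotation":[0,0,0]},{"jaw":85,"xyz":[0,0.7,-85],"rotation":[0,0,0]},{"jaw":85,"xyz":[0,0.7,-105],"rotation":[0,0,0]},{"jaw":85,"xyz":[0,0.7,-119],"rotation":[0,0,0]},{"jaw":85,"xyz":[0,0.7,-119],"rotation":[0,0,0]}]' 40
python3 - <<'E'
from h import *
a=eyes.read_camera("side")["image"][120:280,240:400]; b=eyes.read_camera("top")["image"][180:340,260:420]
cv2.imwrite("pics/g1.png",cv2.resize(np.hstack([a,b]),None,fx=2.5,fy=2.5))
E
```

```text
clock: 2.1
eef_pos: [362.7, -300.7, 179.6]
tool_rot: [[-0.003, 0.973, 0.23], [0.001, 0.23, -0.973], [-1.0, -0.003, -0.001]]
force: [-0.5, 0.9, 0.9]
width: 84.9
```

View pics/g1.png

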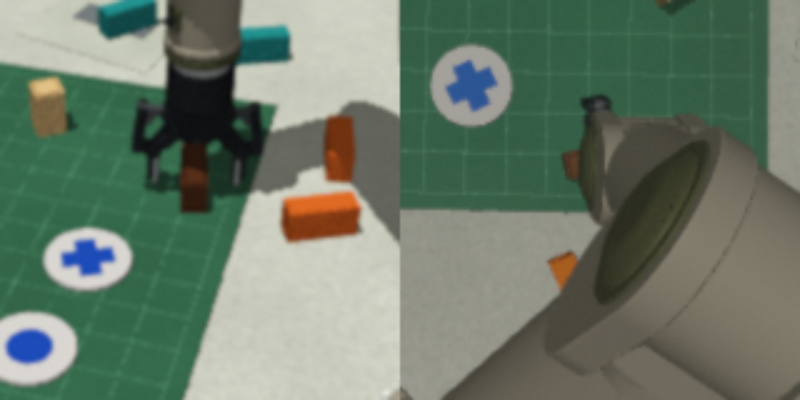

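The fingers straddle the walnut bar (side view, about (195,175) in the crop). I'll close, then lift.

```bash
python3 -m crank '[{"jaw":20,"xyz":[0,0,1],"rotation":[0,0,0]},{"jaw":20,"xyz":[0,0,1],"rotation":[0,0,0]},{"jaw":20,"xyz":[0,0,1],"rotation":[0,0,0]},{"jaw":20,"xyz":[0,0,1],"rotation":[0,0,0]},{"jaw":20,"xyz":[0,0,1],"rotation":[0,0,0]},{"jaw":20,"xyz":[0,0,1],"rotation":[0,0,0]},{"jaw":20,"xyz":[0,0,1],"rotation":[0,0,0]},{"jaw":20,"xyz":[0,0,1],"rotation":[0,0,0]}]' 40; python3 go.py 363 -301 181 13.4
```

```text
clock: 3.0
eef_pos: [362.8, -301.2, 182.9]
tool_rot: [[-0.001, 0.973, 0.229], [-0.001, 0.229, -0.973], [-1.0, -0.001, 0.001]]
force: [-0.5, 0.2, 8.3]
width: 29.4
t 3.0 pos [ 362.8 -301.2  182.9] jaw 13.2 w 29.4 F [-0.5  0.2  8.3] j [ 37.  40.  -6. 133.  32.   8.  14.]
delta [ 0.2  0.2 -1.9] rot [ 0.07 -0.03  0.16]
```

```bash
python3 -m crank '[{"jaw":20,"xyz":[0,0,30],"rotation":[0,0,0]},{"jaw":20,"xyz":[0,0,80],"rotation":[0,0,0]},{"jaw":20,"xyz":[0,0,120],"rotation":[0,0,0]},{"jaw":20,"xyz":[0,0,120],"rotation":[0,0,0]},{"jaw":20,"xyz":[0,0,120],"rotation":[0,0,0]}]' 40;  python3 - <<'E'
from h import *
a=eyes.read_camera("side")["image"][50:250,220:420]
cv2.imwrite("pics/g2.png",cv2.resize(a,None,fx=3,fy=3))
E
python3 go.py 651.5 -12 300 8.8
```

```text
clock: 3.5
eef_pos: [362.4, -301.6, 303.9]
tool_rot: [[0.001, 0.974, 0.228], [-0.003, 0.228, -0.974], [-1.0, 0.001, 0.003]]
force: [-0.7, -0.7, -1.4]
width: 29.6
t 3.55 pos [ 362.3 -301.3  302.9] jaw 13.2 w 29.4 F [ 0.7  0.8 -0.6] j [ 49.  28. -22. 129.  23.  27.  21.]
delta [289.2 289.3  -2.9] rot [ 0.09 -0.03 -4.4 ]
```

View pics/g2.png

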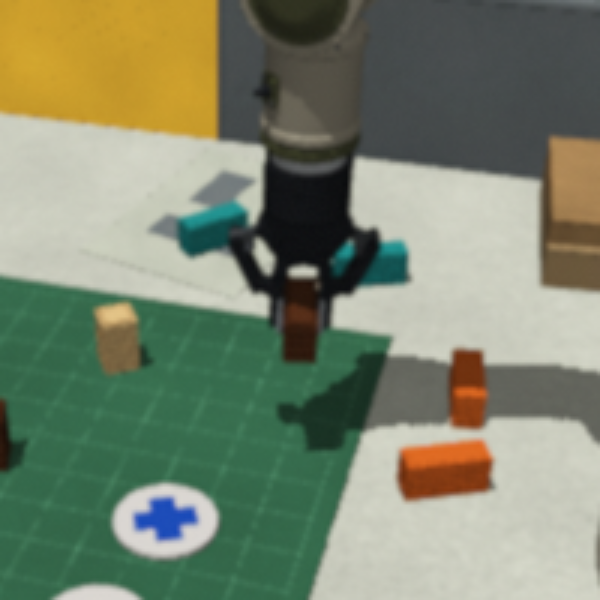

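```bash
python3 -m crank '[{"jaw":20,"xyz":[289,289,-3],"rotation":[0,0,-4.4]},{"jaw":20,"xyz":[289,289,-3],"rotation":[0,0,-4.4]},{"jaw":20,"xyz":[289,289,-3],"rotation":[0,0,-4.4]},{"jaw":20,"xyz":[289,289,-3],"rotation":[0,0,-4.4]},{"jaw":20,"xyz":[289,289,-3],"rotation":[0,0,-4.4]},{"jaw":20,"xyz":[289,289,-3],"rotation":[0,0,-4.4]},{"jaw":20,"xyz":[289,289,-3],"rotation":[0,0,-4.4]},{"jaw":20,"xyz":[289,289,-3],"rotation":[0,0,-4.4]},{"jaw":20,"xyz":[289,289,-3],"rotation":[0,0,-4.4]},{"jaw":20,"xyz":[289,289,-3],"rotation":[0,0,-4.4]},{"jaw":20,"xyz":[289,289,-3],"rotation":[0,0,-4.4]},{"jaw":20,"xyz":[289,289,-3],"rotation":[0,0,-4.4]},{"jaw":20,"xyz":[289,289,-3],"rotation":[0,0,-4.4]}]' 40; python3 go.py 651.5 -12 192 8.8;  python3 - <<'E'
from h import *
a=eyes.read_camera("side")["image"][100:300,80:280]
cv2.imwrite("pics/g3.png",cv2.resize(a,None,fx=3,fy=3))
E
```

```text
clock: 4.85
eef_pos: [650.6, -14.0, 299.7]
tool_rot: [[-0.001, 0.989, 0.151], [-0.002, 0.151, -0.989], [-1.0, -0.002, 0.002]]
force: [0.1, 0.1, -0.5]
width: 29.3
t 4.85 pos [650.6 -14.  299.7] jaw 8.7 w 29.3 F [ 0.1  0.1 -0.5] j [  9.  37. -19. 106.  18.  40. -12.]
delta [   0.9    2.  -107.7] rot [ 0.14 -0.08  0.11]
```

View pics/g3.png

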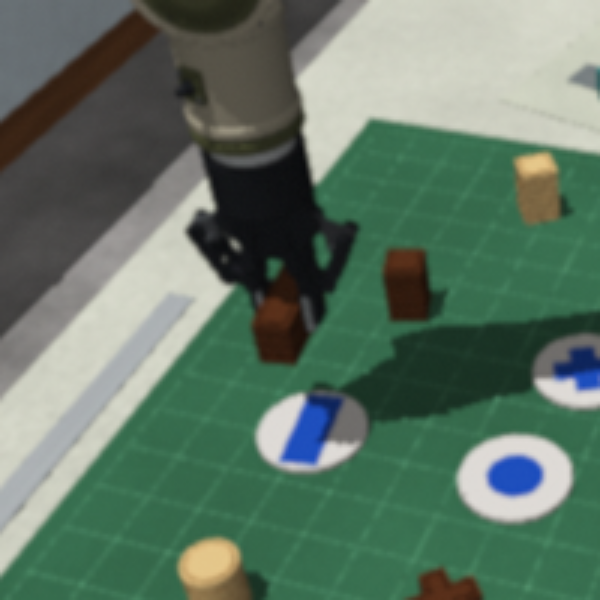

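```bash
python3 -m crank '[{"jaw":20,"xyz":[1,2,-40],"rotation":[0,0,0]},{"jaw":20,"xyz":[1,2,-75],"rotation":[0,0,0]},{"jaw":20,"xyz":[1,2,-95],"rotation":[0,0,0]},{"jaw":20,"xyz":[1,2,-107],"rotation":[0,0,0]},{"jaw":20,"xyz":[1,2,-108],"rotation":[0,0,0]},{"jaw":20,"xyz":[1,2,-108],"rotation":[0,0,0]}]' 40; python3 go.py 651.5 -12 189 8.8
```

```text
clock: 5.5
eef_pos: [652.0, -11.9, 192.6]
tool_rot: [[-0.0, 0.989, 0.151], [-0.002, 0.151, -0.989], [-1.0, -0.0, 0.002]]
force: [-0.0, 0.7, -1.4]
width: 29.6
t 5.5 pos [652.  -11.9 192.6] jaw 8.7 w 29.6 F [-0.   0.7 -1.4] j [  6.  45. -15. 109.  22.  29. -16.]
delta [-0.5 -0.1 -3.6] rot [ 0.13 -0.01  0.12]
```

```bash
python3 -m crank '[{"jaw":20,"xyz":[0,0,-2],"rotation":[0,0,0]},{"jaw":20,"xyz":[0,0,-4],"rotation":[0,0,0]},{"jaw":20,"xyz":[0,0,-4],"rotation":[0,0,0]}]' 40; python3 go.py 651.5 -12 189 8.8
```

```text
clock: 5.8
eef_pos: [652.1, -12.0, 189.1]
tool_rot: [[0.001, 0.989, 0.151], [-0.002, 0.151, -0.989], [-1.0, 0.0, 0.002]]
force: [-0.3, 0.8, -0.1]
width: 29.8
t 5.8 pos [652.1 -12.  189.1] jaw 8.7 w 29.8 F [-0.3  0.8 -0.1] j [  5.  46. -15. 109.  22.  29. -16.]
delta [-0.6  0.  -0.1] rot [0.13 0.04 0.13]
```

```bash
python3 -m crank '[{"jaw":20,"xyz":[0,0,-1.5],"rotation":[0,0,0]},{"jaw":20,"xyz":[0,0,-1.5],"rotation":[0,0,0]}]' 40; python3 go.py 651.5 -12 189 8.8
```

```text
clock: 6.0
eef_pos: [652.1, -12.0, 189.0]
tool_rot: [[0.001, 0.989, 0.151], [-0.003, 0.151, -0.989], [-1.0, 0.001, 0.003]]
force: [-3.5, -0.9, 10.5]
width: 29.5
t 6.0 pos [652.1 -12.  189. ] jaw 8.7 w 29.5 F [-3.5 -0.9 10.5] j [  5.  46. -15. 109.  22.  28. -16.]
delta [-0.6  0.  -0. ] rot [0.16 0.07 0.14]
```

```bash
python3 -m crank '[{"jaw":85,"xyz":[0,0,0],"rotation":[0,0,0]},{"jaw":85,"xyz":[0,0,0],"rotation":[0,0,0]},{"jaw":85,"xyz":[0,0,0],"rotation":[0,0,0]},{"jaw":85,"xyz":[0,0,0],"rotation":[0,0,0]},{"jaw":85,"xyz":[0,0,0],"rotation":[0,0,0]},{"jaw":85,"xyz":[0,0,50],"rotation":[0,0,0]},{"jaw":85,"xyz":[0,0,100],"rotation":[0,0,0]},{"jaw":85,"xyz":[0,0,120],"rotation":[0,0,0]},{"jaw":85,"xyz":[0,0,120],"rotation":[0,0,0]}]'; python3 go.py 635 -191.5 300 14.7
```

```text
clock: 6.9
eef_pos: [652.9, -11.9, 312.7]
tool_rot: [[0.007, 0.989, 0.15], [-0.003, 0.15, -0.989], [-1.0, 0.007, 0.004]]
force: [-0.2, -0.0, -0.1]
width: 85.1
t 6.9 pos [652.9 -11.9 312.7] jaw 8.6 w 85.1 F [-0.2 -0.  -0.1] j [  9.  36. -19. 105.  18.  41. -12.]
delta [ -17.9 -179.6  -12.7] rot [0.12 0.42 6.06]
```

```bash
python3 -m crank '[{"jaw":85,"xyz":[-18,-179.5,-12],"rotation":[0,0.4,6.1]},{"jaw":85,"xyz":[-18,-179.5,-12],"rotation":[0,0.4,6.1]},{"jaw":85,"xyz":[-18,-179.5,-12],"rotation":[0,0.4,6.1]},{"jaw":85,"xyz":[-18,-179.5,-12],"rotation":[0,0.4,6.1]},{"jaw":85,"xyz":[-18,-179.5,-12],"rotation":[0,0.4,6.1]},{"jaw":85,"xyz":[-18,-179.5,-12],"rotation":[0,0.4,6.1]}]'; python3 go.py 635 -191.5 195 14.7
python3 - <<'E'
from h import *
S=eyes.read_camera("side");Tp=eyes.read_camera("top")
cv2.imwrite("pics/g4.png",cv2.resize(np.hstack([S["image"][120:280,120:280],Tp["image"][80:240,180:340]]),None,fx=2.5,fy=2.5))
E
```

```text
clock: 7.5
eef_pos: [634.4, -192.3, 299.3]
tool_rot: [[-0.001, 0.968, 0.253], [-0.001, 0.253, -0.968], [-1.0, -0.002, 0.001]]
force: [0.1, 0.6, 0.0]
width: 84.7
t 7.5 pos [ 634.4 -192.3  299.3] jaw 14.6 w 84.7 F [0.1 0.6 0. ] j [ 26.  38. -22. 104.  21.  41.   7.]
delta [   0.6    0.8 -104.3] rot [ 0.08 -0.08  0.07]
```

View pics/g4.png

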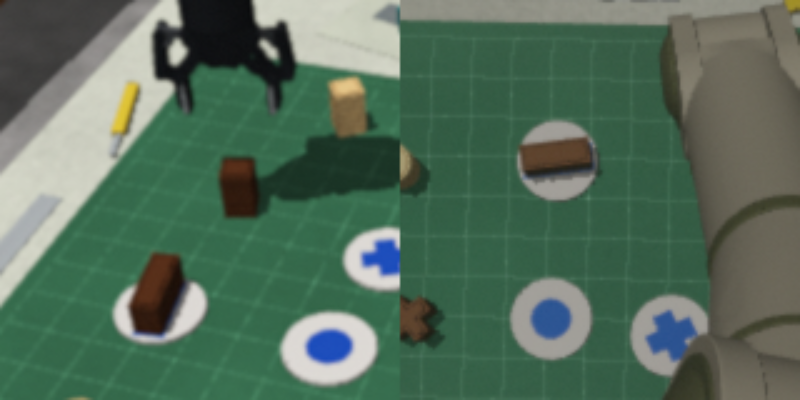

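The bar stands on its base, straight over the blue bar; the gripper hangs above the square tower. Next I'll grasp the square.

```bash
python3 -m crank '[{"jaw":85,"xyz":[0.6,0.8,-45],"rotation":[0,0,0]},{"jaw":85,"xyz":[0.6,0.8,-80],"rotation":[0,0,0]},{"jaw":85,"xyz":[0.6,0.8,-102],"rotation":[0,0,0]},{"jaw":85,"xyz":[0.6,0.8,-102],"rotation":[0,0,0]},{"jaw":25,"xyz":[0.6,0.8,-102],"rotation":[0,0,0]},{"jaw":25,"xyz":[0.6,0.8,-102],"rotation":[0,0,0]},{"jaw":25,"xyz":[0.6,0.8,-102],"rotation":[0,0,0]},{"jaw":25,"xyz":[0.6,0.8,-102],"rotation":[0,0,0]},{"jaw":25,"xyz":[0.6,0.8,-102],"rotation":[0,0,0]},{"jaw":25,"xyz":[0.6,0.8,-102],"rotation":[0,0,0]},{"jaw":25,"xyz":[0.6,0.8,-102],"rotation":[0,0,0]}]' 40; python3 go.py 635 -191.5 195 14.7; python3 -m crank '[{"jaw":25,"xyz":[0,0,40],"rotation":[0,0,0]},{"jaw":25,"xyz":[0,0,90],"rotation":[0,0,0]},{"jaw":25,"xyz":[0,0,120],"rotation":[0,0,0]},{"jaw":25,"xyz":[0,0,120],"rotation":[0,0,0]},{"jaw":25,"xyz":[0,0,120],"rotation":[0,0,0]}]';  python3 go.py 371 285.5 315 -6.5
```

```text
clock: 8.7
eef_pos: [636.1, -189.3, 199.6]
tool_rot: [[0.002, 0.967, 0.256], [-0.001, 0.256, -0.967], [-1.0, 0.002, 0.002]]
force: [0.4, 0.1, 7.0]
width: 35.4
t 8.7 pos [ 636.1 -189.3  199.6] jaw 14.8 w 35.4 F [0.4 0.1 7. ] j [ 23.  46. -18. 107.  25.  31.   4.]
delta [-1.1 -2.2 -4.6] rot [ 0.08  0.11 -0.12]
clock: 9.2
eef_pos: [635.9, -189.6, 320.6]
tool_rot: [[0.004, 0.967, 0.255], [-0.002, 0.255, -0.967], [-1.0, 0.003, 0.003]]
force: [0.3, -0.5, -1.1]
width: 35.3
t 9.2 pos [ 635.9 -189.6  320.6] jaw 14.8 w 35.3 F [ 0.3 -0.5 -1.1] j [ 26.  37. -23. 103.  20.  43.   8.]
delta [-264.9  475.1   -5.6] rot [  0.17   0.18 -21.29]
```

```bash
python3 -m crank '[{"jaw":25,"xyz":[-265,475,-5],"rotation":[0,0,-21.3]},{"jaw":25,"xyz":[-265,475,-5],"rotation":[0,0,-21.3]},{"jaw":25,"xyz":[-265,475,-5],"rotation":[0,0,-21.3]},{"jaw":25,"xyz":[-265,475,-5],"rotation":[0,0,-21.3]},{"jaw":25,"xyz":[-265,475,-5],"rotation":[0,0,-21.3]},{"jaw":25,"xyz":[-265,475,-5],"rotation":[0,0,-21.3]},{"jaw":25,"xyz":[-265,475,-5],"rotation":[0,0,-21.3]},{"jaw":25,"xyz":[-265,475,-5],"rotation":[0,0,-21.3]},{"jaw":25,"xyz":[-265,475,-5],"rotation":[0,0,-21.3]},{"jaw":25,"xyz":[-265,475,-5],"rotation":[0,0,-21.3]},{"jaw":25,"xyz":[-265,475,-5],"rotation":[0,0,-21.3]},{"jaw":25,"xyz":[-265,475,-5],"rotation":[0,0,-21.3]},{"jaw":25,"xyz":[-265,475,-5],"rotation":[0,0,-21.3]},{"jaw":25,"xyz":[-265,475,-5],"rotation":[0,0,-21.3]},{"jaw":25,"xyz":[-265,475,-5],"rotation":[0,0,-21.3]}]';  python3 go.py 371 285.5 209 -6.5
python3 - <<'E'
from h import *
S=eyes.read_camera("side");
cv2.imwrite("pics/g5.png",cv2.resize(S["image"][220:420,120:320],None,fx=3,fy=3))
E
```

```text
clock: 10.7
eef_pos: [371.5, 284.1, 315.2]
tool_rot: [[0.002, 0.993, -0.116], [-0.005, -0.116, -0.993], [-1.0, 0.003, 0.004]]
force: [0.8, -0.8, -0.9]
width: 35.5
t 10.7 pos [371.5 284.1 315.2] jaw -6.7 w 35.5 F [ 0.8 -0.8 -0.9] j [-35.  26. -13. 129.  13.  27. -65.]
delta [  -0.5    1.4 -106.2] rot [0.26 0.12 0.15]
```

View pics/g5.png

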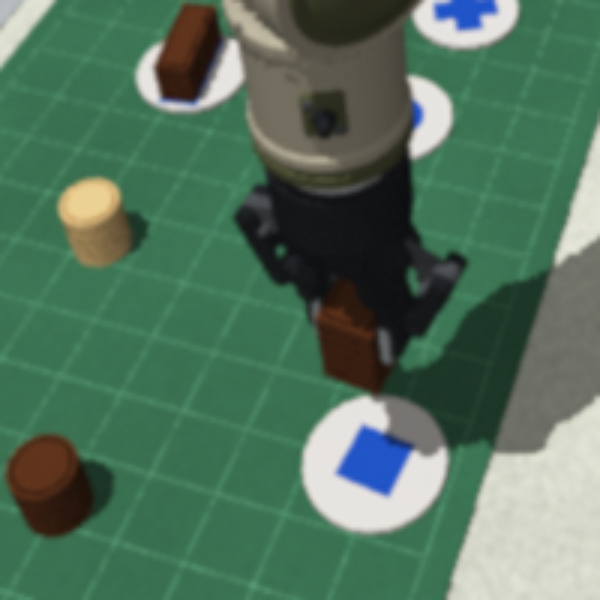

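```bash
python3 -m crank '[{"jaw":25,"xyz":[-0.5,2.4,-40],"rotation":[0,0,0]},{"jaw":25,"xyz":[-0.5,2.4,-75],"rotation":[0,0,0]},{"jaw":25,"xyz":[-0.5,2.4,-98],"rotation":[0,0,0]},{"jaw":25,"xyz":[-0.5,2.4,-106],"rotation":[0,0,0]},{"jaw":25,"xyz":[-0.5,2.4,-108],"rotation":[0,0,0]},{"jaw":25,"xyz":[-0.5,2.4,-108],"rotation":[0,0,0]}]';  python3 go.py 371 285.5 206 -6.5
```

```text
clock: 11.35
eef_pos: [371.4, 286.3, 207.8]
tool_rot: [[0.003, 0.993, -0.117], [-0.004, -0.117, -0.993], [-1.0, 0.003, 0.004]]
force: [-0.5, 0.3, 0.3]
width: 35.7
t 11.35 pos [371.4 286.3 207.8] jaw -6.7 w 35.7 F [-0.5  0.3  0.3] j [-41.  37.  -5. 133.  19.  10. -71.]
delta [-0.4 -0.8 -1.8] rot [0.24 0.15 0.2 ]
```

```bash
python3 -m crank '[{"jaw":25,"xyz":[0,0,-2],"rotation":[0,0,0]},{"jaw":25,"xyz":[0,0,-2.5],"rotation":[0,0,0]},{"jaw":25,"xyz":[0,0,-2.5],"rotation":[0,0,0]}]';  python3 go.py 371 285.5 206 -6.5
```

```text
clock: 11.65
eef_pos: [371.6, 286.2, 205.9]
tool_rot: [[0.003, 0.993, -0.117], [-0.003, -0.117, -0.993], [-1.0, 0.004, 0.003]]
force: [-0.6, 0.3, -1.2]
width: 35.7
t 11.65 pos [371.6 286.2 205.9] jaw -6.7 w 35.7 F [-0.6  0.3 -1.2] j [-41.  38.  -5. 133.  19.  10. -71.]
delta [-0.6 -0.7  0.1] rot [0.19 0.2  0.22]
```

```bash
python3 -m crank '[{"jaw":25,"xyz":[0,0,-1.5],"rotation":[0,0,0]},{"jaw":25,"xyz":[0,0,-1.5],"rotation":[0,0,0]}]';  python3 go.py 371 285.5 206 -6.5
```

```text
clock: 11.85
eef_pos: [371.5, 286.2, 205.5]
tool_rot: [[0.004, 0.993, -0.117], [-0.003, -0.117, -0.993], [-1.0, 0.005, 0.002]]
force: [-2.3, -1.2, 15.8]
width: 35.7
t 11.85 pos [371.5 286.2 205.5] jaw -6.7 w 35.7 F [-2.3 -1.2 15.8] j [-41.  38.  -5. 133.  19.  10. -71.]
delta [-0.5 -0.7  0.5] rot [0.15 0.26 0.22]
```

```bash
python3 -m crank '[{"jaw":85,"xyz":[0,0,0],"rotation":[0,0,0]},{"jaw":85,"xyz":[0,0,0],"rotation":[0,0,0]},{"jaw":85,"xyz":[0,0,0],"rotation":[0,0,0]},{"jaw":85,"xyz":[0,0,0],"rotation":[0,0,0]},{"jaw":85,"xyz":[0,0,0],"rotation":[0,0,0]},{"jaw":85,"xyz":[0,0,50],"rotation":[0,0,0]},{"jaw":85,"xyz":[0,0,100],"rotation":[0,0,0]},{"jaw":85,"xyz":[0,0,110],"rotation":[0,0,0]},{"jaw":85,"xyz":[0,0,110],"rotation":[0,0,0]}]'; python3 go.py 457.7 150.7 300 40.5
```

```text
clock: 12.75
eef_pos: [372.0, 286.1, 317.1]
tool_rot: [[0.007, 0.993, -0.118], [-0.0, -0.118, -0.993], [-1.0, 0.007, -0.001]]
force: [-0.1, -0.6, -0.5]
width: 84.7
t 12.75 pos [372.  286.1 317.1] jaw -6.8 w 84.7 F [-0.1 -0.6 -0.5] j [-34.  26. -14. 129.  14.  27. -67.]
delta [  85.7 -135.4  -17.1] rot [-0.18  0.41 47.27]
```

```bash
python3 -m crank '[{"jaw":85,"xyz":[86,-135,-17],"rotation":[-0.2,0.4,47.3]},{"jaw":85,"xyz":[86,-135,-17],"rotation":[-0.2,0.4,47.3]},{"jaw":85,"xyz":[86,-135,-17],"rotation":[-0.2,0.4,47.3]},{"jaw":85,"xyz":[86,-135,-17],"rotation":[-0.2,0.4,47.3]},{"jaw":85,"xyz":[86,-135,-17],"rotation":[-0.2,0.4,47.3]},{"jaw":85,"xyz":[86,-135,-17],"rotation":[-0.2,0.4,47.3]},{"jaw":85,"xyz":[86,-135,-17],"rotation":[-0.2,0.4,47.3]},{"jaw":85,"xyz":[86,-135,-17],"rotation":[-0.2,0.4,47.3]},{"jaw":85,"xyz":[86,-135,-17],"rotation":[-0.2,0.4,47.3]}]'; python3 go.py 457.7 150.7 187 40.5
python3 - <<'E'
from h import *
S=eyes.read_camera("side");
cv2.imwrite("pics/g6.png",cv2.resize(S["image"][220:420,120:320],None,fx=3,fy=3))
E
```

```text
clock: 13.65
eef_pos: [457.7, 151.4, 299.5]
tool_rot: [[-0.001, 0.761, 0.649], [-0.001, 0.649, -0.761], [-1.0, -0.001, -0.0]]
force: [-0.2, -0.1, -0.3]
width: 85.3
t 13.65 pos [457.7 151.4 299.5] jaw 40.5 w 85.3 F [-0.2 -0.1 -0.3] j [ -5.  30. -28. 127.  29.  29. -15.]
delta [   0.    -0.7 -112.5] rot [ 0.03 -0.05  0.04]
```

View pics/g6.png

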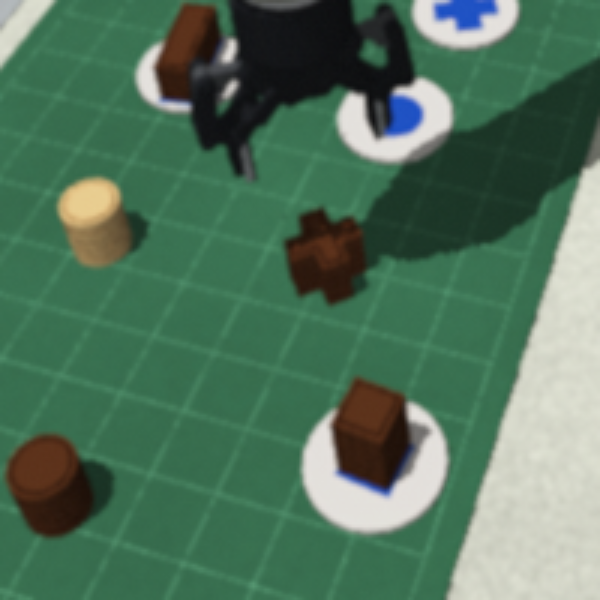

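The square tower stands square on its blue footprint. The cross is below the open gripper; its arms line up with the jaws.

```bash
python3 -m crank '[{"jaw":85,"xyz":[0,-0.7,-45],"rotation":[0,0,0]},{"jaw":85,"xyz":[0,-0.7,-80],"rotation":[0,0,0]},{"jaw":85,"xyz":[0,-0.7,-103],"rotation":[0,0,0]},{"jaw":85,"xyz":[0,-0.7,-112],"rotation":[0,0,0]},{"jaw":85,"xyz":[0,-0.7,-112],"rotation":[0,0,0]},{"jaw":42,"xyz":[0,-0.7,-112],"rotation":[0,0,0]},{"jaw":42,"xyz":[0,-0.7,-112],"rotation":[0,0,0]},{"jaw":42,"xyz":[0,-0.7,-112],"rotation":[0,0,0]},{"jaw":42,"xyz":[0,-0.7,-112],"rotation":[0,0,0]},{"jaw":42,"xyz":[0,-0.7,-112],"rotation":[0,0,0]},{"jaw":42,"xyz":[0,-0.7,-112],"rotation":[0,0,0]}]' 40; python3 go.py 457.7 150.7 187 40.5; python3 -m crank '[{"jaw":42,"xyz":[0,0,40],"rotation":[0,0,0]},{"jaw":42,"xyz":[0,0,90],"rotation":[0,0,0]},{"jaw":42,"xyz":[0,0,115],"rotation":[0,0,0]},{"jaw":42,"xyz":[0,0,115],"rotation":[0,0,0]},{"jaw":42,"xyz":[0,0,115],"rotation":[0,0,0]}]';  python3 go.py 446 -151.5 305 26
```

```text
clock: 14.8
eef_pos: [458.1, 150.7, 189.0]
tool_rot: [[0.002, 0.761, 0.649], [0.001, 0.649, -0.761], [-1.0, 0.002, 0.001]]
force: [-0.2, 0.5, 5.4]
width: 53.4
t 14.8 pos [458.1 150.7 189. ] jaw 40.5 w 53.4 F [-0.2  0.5  5.4] j [-16.  40. -13. 131.  42.  12. -27.]
delta [-0.4  0.  -2. ] rot [-0.03  0.1   0.05]
clock: 15.3
eef_pos: [458.2, 149.9, 305.0]
tool_rot: [[0.004, 0.762, 0.648], [0.001, 0.648, -0.762], [-1.0, 0.004, 0.002]]
force: [0.0, -0.0, -1.4]
width: 53.1
t 15.3 pos [458.2 149.9 305. ] jaw 40.4 w 53.1 F [ 0.  -0.  -1.4] j [ -3.  30. -31. 127.  30.  30. -16.]
delta [ -12.2 -301.4    0. ] rot [ -0.02   0.25 -14.37]
```

```bash
python3 -m crank '[{"jaw":42,"xyz":[-12,-301.5,0],"rotation":[0,0.2,-14.4]},{"jaw":42,"xyz":[-12,-301.5,0],"rotation":[0,0.2,-14.4]},{"jaw":42,"xyz":[-12,-301.5,0],"rotation":[0,0.2,-14.4]},{"jaw":42,"xyz":[-12,-301.5,0],"rotation":[0,0.2,-14.4]},{"jaw":42,"xyz":[-12,-301.5,0],"rotation":[0,0.2,-14.4]},{"jaw":42,"xyz":[-12,-301.5,0],"rotation":[0,0.2,-14.4]},{"jaw":42,"xyz":[-12,-301.5,0],"rotation":[0,0.2,-14.4]},{"jaw":42,"xyz":[-12,-301.5,0],"rotation":[0,0.2,-14.4]},{"jaw":42,"xyz":[-12,-301.5,0],"rotation":[0,0.2,-14.4]},{"jaw":42,"xyz":[-12,-301.5,0],"rotation":[0,0.2,-14.4]}]'; python3 go.py 446 -151.5 196 26
```

```text
clock: 16.3
eef_pos: [446.4, -149.8, 304.8]
tool_rot: [[0.0, 0.898, 0.441], [0.001, 0.441, -0.898], [-1.0, 0.001, -0.001]]
force: [-0.1, -0.1, -1.0]
width: 53.7
t 16.3 pos [ 446.4 -149.8  304.8] jaw 26.1 w 53.7 F [-0.1 -0.1 -1. ] j [ 33.  29. -29. 128.  29.  29.   7.]
delta [  -0.4   -1.7 -108.8] rot [-0.05  0.03 -0.14]
```

```bash
python3 -m crank '[{"jaw":42,"xyz":[-0.4,-1.7,-45],"rotation":[0,0,0]},{"jaw":42,"xyz":[-0.4,-1.7,-80],"rotation":[0,0,0]},{"jaw":42,"xyz":[-0.4,-1.7,-102],"rotation":[0,0,0]},{"jaw":42,"xyz":[-0.4,-1.7,-109],"rotation":[0,0,0]},{"jaw":42,"xyz":[-0.4,-1.7,-109],"rotation":[0,0,0]},{"jaw":42,"xyz":[-0.4,-1.7,-110.5],"rotation":[0,0,0]},{"jaw":42,"xyz":[-0.4,-1.7,-110.5],"rotation":[0,0,0]}]'; python3 go.py 446 -151.5 194.5 26
```

```text
clock: 17.0
eef_pos: [446.4, -150.9, 194.7]
tool_rot: [[0.001, 0.897, 0.442], [0.001, 0.442, -0.897], [-1.0, 0.002, -0.0]]
force: [-0.3, -0.5, -0.1]
width: 53.6
t 17.0 pos [ 446.4 -150.9  194.7] jaw 26.2 w 53.6 F [-0.3 -0.5 -0.1] j [ 21.  39. -13. 133.  43.  12.  -5.]
delta [-0.4 -0.6 -0.2] rot [-0.05  0.07 -0.21]
```

```bash
python3 -m crank '[{"jaw":42,"xyz":[0,0,-1.5],"rotation":[0,0,0]},{"jaw":42,"xyz":[0,0,-1.5],"rotation":[0,0,0]}]'; python3 go.py 446 -151.5 194.5 26
```

```text
clock: 17.2
eef_pos: [446.4, -150.9, 194.1]
tool_rot: [[0.002, 0.897, 0.442], [0.0, 0.442, -0.897], [-1.0, 0.002, 0.001]]
force: [-0.8, 0.6, 9.9]
width: 53.2
t 17.2 pos [ 446.4 -150.9  194.1] jaw 26.2 w 53.2 F [-0.8  0.6  9.9] j [ 20.  39. -12. 133.  43.  12.  -5.]
delta [-0.4 -0.6  0.4] rot [-0.01  0.14 -0.21]
```

```bash
python3 -m crank '[{"jaw":85,"xyz":[0,0,0],"rotation":[0,0,0]},{"jaw":85,"xyz":[0,0,0],"rotation":[0,0,0]},{"jaw":85,"xyz":[0,0,0],"rotation":[0,0,0]},{"jaw":85,"xyz":[0,0,0],"rotation":[0,0,0]},{"jaw":85,"xyz":[0,0,50],"rotation":[0,0,0]},{"jaw":85,"xyz":[0,0,100],"rotation":[0,0,0]},{"jaw":85,"xyz":[0,0,115],"rotation":[0,0,0]},{"jaw":85,"xyz":[0,0,115],"rotation":[0,0,0]}]'; python3 go.py 558.6 369.6 310 26
```

```text
clock: 18.0
eef_pos: [446.6, -151.4, 311.3]
tool_rot: [[0.007, 0.898, 0.44], [-0.001, 0.44, -0.898], [-1.0, 0.005, 0.004]]
force: [-0.1, 0.7, -0.5]
width: 84.7
t 18.0 pos [ 446.6 -151.4  311.3] jaw 26.1 w 84.7 F [-0.1  0.7 -0.5] j [ 35.  29. -32. 128.  30.  30.   6.]
delta [112.  521.   -1.3] rot [ 0.06  0.37 -0.13]
```

```bash
python3 -m crank '[{"jaw":85,"xyz":[112,521,-1],"rotation":[0,0.4,0]},{"jaw":85,"xyz":[112,521,-1],"rotation":[0,0.4,0]},{"jaw":85,"xyz":[112,521,-1],"rotation":[0,0.4,0]},{"jaw":85,"xyz":[112,521,-1],"rotation":[0,0.4,0]},{"jaw":85,"xyz":[112,521,-1],"rotation":[0,0.4,0]},{"jaw":85,"xyz":[112,521,-1],"rotation":[0,0.4,0]},{"jaw":85,"xyz":[112,521,-1],"rotation":[0,0.4,0]},{"jaw":85,"xyz":[112,521,-1],"rotation":[0,0.4,0]},{"jaw":85,"xyz":[112,521,-1],"rotation":[0,0.4,0]},{"jaw":85,"xyz":[112,521,-1],"rotation":[0,0.4,0]},{"jaw":85,"xyz":[112,521,-1],"rotation":[0,0.4,0]},{"jaw":85,"xyz":[112,521,-1],"rotation":[0,0.4,0]},{"jaw":85,"xyz":[112,521,-1],"rotation":[0,0.4,0]},{"jaw":85,"xyz":[112,521,-1],"rotation":[0,0.4,0]}]'; python3 go.py 558.6 369.6 190 26
python3 - <<'E'
from h import *
S=eyes.read_camera("side");Tp=eyes.read_camera("top")
cv2.imwrite("pics/g7.png",cv2.resize(S["image"],None,fx=1.4,fy=1.4))
cv2.imwrite("pics/g8.png",cv2.resize(Tp["image"][80:270,65:415],None,fx=2.2,fy=2.2))
E
```

```text
clock: 19.4
eef_pos: [558.6, 368.2, 309.1]
tool_rot: [[-0.002, 0.898, 0.44], [-0.004, 0.44, -0.898], [-1.0, -0.003, 0.002]]
force: [0.0, -0.3, -0.3]
width: 85.0
t 19.4 pos [558.6 368.2 309.1] jaw 26.1 w 85.0 F [ 0.  -0.3 -0.3] j [-20.  39. -29. 103.  26.  45. -36.]
delta [   0.     1.4 -119.1] rot [ 0.2  -0.09 -0.09]
```

View pics/g7.png

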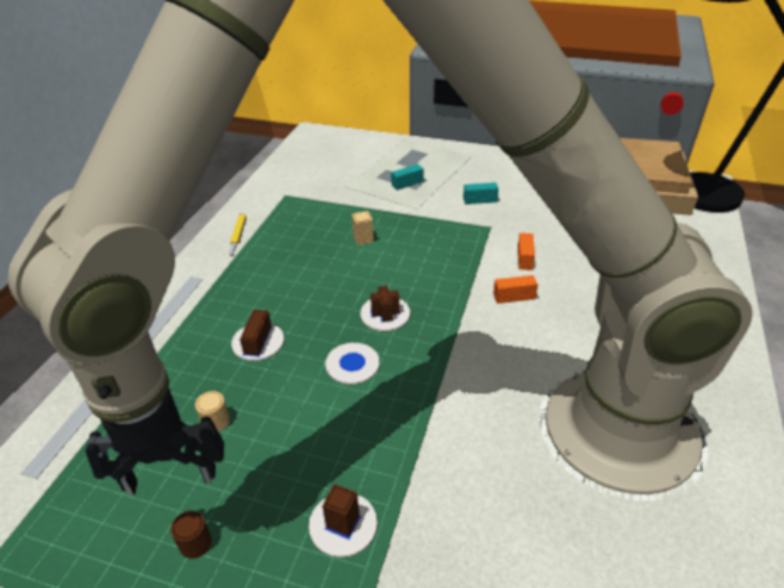

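View pics/g8.png

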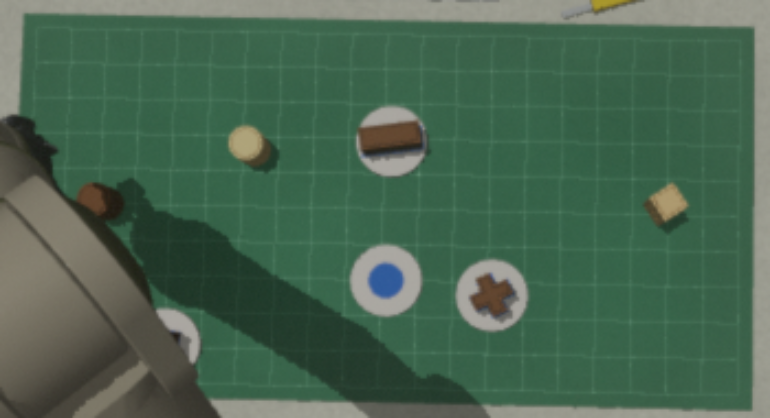

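Bar, square and cross all stand on their bases, and both pale towers are still upright. Only the blue circle is empty. Next I'll grasp the round tower.

```bash
python3 -m crank '[{"jaw":85,"xyz":[0,1.4,-45],"rotation":[0.2,0,0]},{"jaw":85,"xyz":[0,1.4,-85],"rotation":[0.2,0,0]},{"jaw":85,"xyz":[0,1.4,-109],"rotation":[0.2,0,0]},{"jaw":85,"xyz":[0,1.4,-119],"rotation":[0.2,0,0]},{"jaw":85,"xyz":[0,1.4,-119],"rotation":[0.2,0,0]},{"jaw":32,"xyz":[0,1.4,-119],"rotation":[0.2,0,0]},{"jaw":32,"xyz":[0,1.4,-119],"rotation":[0.2,0,0]},{"jaw":32,"xyz":[0,1.4,-119],"rotation":[0.2,0,0]},{"jaw":32,"xyz":[0,1.4,-119],"rotation":[0.2,0,0]},{"jaw":32,"xyz":[0,1.4,-119],"rotation":[0.2,0,0]},{"jaw":32,"xyz":[0,1.4,-119],"rotation":[0.2,0,0]}]' 40; python3 go.py 558.6 369.6 190 26; python3 -m crank '[{"jaw":32,"xyz":[0,0,40],"rotation":[0,0,0]},{"jaw":32,"xyz":[0,0,90],"rotation":[0,0,0]},{"jaw":32,"xyz":[0,0,120],"rotation":[0,0,0]},{"jaw":32,"xyz":[0,0,120],"rotation":[0,0,0]},{"jaw":32,"xyz":[0,0,120],"rotation":[0,0,0]}]';  python3 go.py 462.8 -9.7 310 26
```

```text
clock: 20.6
eef_pos: [559.3, 369.6, 192.5]
tool_rot: [[0.001, 0.899, 0.439], [0.002, 0.439, -0.899], [-1.0, 0.002, -0.001]]
force: [0.1, -1.4, 5.5]
width: 43.2
t 20.6 pos [559.3 369.6 192.5] jaw 26.0 w 43.2 F [ 0.1 -1.4  5.5] j [-24.  47. -23. 106.  32.  33. -41.]
delta [-0.7  0.  -2.5] rot [-0.1   0.07 -0.03]
clock: 21.1
eef_pos: [559.3, 369.3, 313.6]
tool_rot: [[0.003, 0.899, 0.438], [0.003, 0.438, -0.899], [-1.0, 0.004, -0.001]]
force: [0.1, 0.0, -0.9]
width: 43.1
t 21.1 pos [559.3 369.3 313.6] jaw 26.0 w 43.1 F [ 0.1  0.  -0.9] j [-20.  39. -29. 102.  26.  45. -36.]
delta [ -96.5 -379.    -3.6] rot [-0.15  0.18 -0.01]
```

```bash
python3 -m crank '[{"jaw":32,"xyz":[-96,-379,-3],"rotation":[0,0,0]},{"jaw":32,"xyz":[-96,-379,-3],"rotation":[0,0,0]},{"jaw":32,"xyz":[-96,-379,-3],"rotation":[0,0,0]},{"jaw":32,"xyz":[-96,-379,-3],"rotation":[0,0,0]},{"jaw":32,"xyz":[-96,-379,-3],"rotation":[0,0,0]},{"jaw":32,"xyz":[-96,-379,-3],"rotation":[0,0,0]},{"jaw":32,"xyz":[-96,-379,-3],"rotation":[0,0,0]},{"jaw":32,"xyz":[-96,-379,-3],"rotation":[0,0,0]},{"jaw":32,"xyz":[-96,-379,-3],"rotation":[0,0,0]},{"jaw":32,"xyz":[-96,-379,-3],"rotation":[0,0,0]},{"jaw":32,"xyz":[-96,-379,-3],"rotation":[0,0,0]},{"jaw":32,"xyz":[-96,-379,-3],"rotation":[0,0,0]}]';  python3 go.py 462.8 -9.7 200 26
```

```text
clock: 22.3
eef_pos: [463.6, -8.3, 310.4]
tool_rot: [[0.003, 0.898, 0.441], [0.003, 0.441, -0.898], [-1.0, 0.004, -0.002]]
force: [0.9, -0.9, -1.0]
width: 43.0
t 22.3 pos [463.6  -8.3 310.4] jaw 26.1 w 43.0 F [ 0.9 -0.9 -1. ] j [ 17.  28. -31. 129.  29.  29. -11.]
delta [  -0.8   -1.4 -110.4] rot [-0.19  0.17 -0.14]
```

```bash
python3 -m crank '[{"jaw":32,"xyz":[-0.8,-1.4,-45],"rotation":[0,0,0]},{"jaw":32,"xyz":[-0.8,-1.4,-80],"rotation":[0,0,0]},{"jaw":32,"xyz":[-0.8,-1.4,-103],"rotation":[0,0,0]},{"jaw":32,"xyz":[-0.8,-1.4,-111],"rotation":[0,0,0]},{"jaw":32,"xyz":[-0.8,-1.4,-111],"rotation":[0,0,0]},{"jaw":32,"xyz":[-0.8,-1.4,-112],"rotation":[0,0,0]},{"jaw":32,"xyz":[-0.8,-1.4,-112],"rotation":[0,0,0]}]';  python3 go.py 462.8 -9.7 198 26; python3 -m crank '[{"jaw":32,"xyz":[0,0,-1.5],"rotation":[0,0,0]},{"jaw":32,"xyz":[0,0,-1.5],"rotation":[0,0,0]}]'
```

```text
clock: 23.0
eef_pos: [463.1, -9.2, 198.9]
tool_rot: [[0.004, 0.897, 0.441], [0.004, 0.441, -0.897], [-1.0, 0.005, -0.002]]
force: [0.2, -1.4, -1.5]
width: 42.6
t 23.0 pos [463.1  -9.2 198.9] jaw 26.2 w 42.6 F [ 0.2 -1.4 -1.5] j [  3.  39. -13. 134.  45.  12. -25.]
delta [-0.3 -0.5 -0.9] rot [-0.21  0.23 -0.18]
clock: 23.2
eef_pos: [463.3, -9.3, 197.8]
tool_rot: [[0.005, 0.898, 0.441], [0.004, 0.441, -0.898], [-1.0, 0.006, -0.001]]
force: [-1.0, 0.5, -0.7]
width: 43.5
```

```bash
python3 -m crank '[{"jaw":32,"xyz":[0,0,-1.2],"rotation":[0,0,0]},{"jaw":32,"xyz":[0,0,-1.2],"rotation":[0,0,0]}]'
```

```text
clock: 23.4
eef_pos: [463.2, -9.3, 197.3]
tool_rot: [[0.006, 0.898, 0.441], [0.004, 0.441, -0.898], [-1.0, 0.007, -0.001]]
force: [-2.8, 0.4, 11.3]
width: 43.1
```

Contact at 11 N; I'll release, lift, and move the arm out of the view.

```bash
python3 -m crank '[{"jaw":85,"xyz":[0,0,0],"rotation":[0,0,0]},{"jaw":85,"xyz":[0,0,0],"rotation":[0,0,0]},{"jaw":85,"xyz":[0,0,0],"rotation":[0,0,0]},{"jaw":85,"xyz":[0,0,0],"rotation":[0,0,0]},{"jaw":85,"xyz":[0,0,0],"rotation":[0,0,0]},{"jaw":85,"xyz":[0,0,50],"rotation":[0,0,0]},{"jaw":85,"xyz":[0,0,100],"rotation":[0,0,0]},{"jaw":85,"xyz":[0,0,150],"rotation":[0,0,0]},{"jaw":85,"xyz":[0,0,200],"rotation":[0,0,0]},{"jaw":85,"xyz":[0,0,200],"rotation":[0,0,0]}]'; python3 -m crank '[{"jaw":85,"xyz":[-60,-250,0],"rotation":[0,0,0]},{"jaw":85,"xyz":[-60,-250,0],"rotation":[0,0,0]},{"jaw":85,"xyz":[-60,-250,0],"rotation":[0,0,0]},{"jaw":85,"xyz":[-60,-250,0],"rotation":[0,0,0]},{"jaw":85,"xyz":[-60,-250,0],"rotation":[0,0,0]},{"jaw":85,"xyz":[-60,-250,0],"rotation":[0,0,0]},{"jaw":85,"xyz":[-180,-600,0],"rotation":[0,0,0]},{"jaw":85,"xyz":[-180,-600,0],"rotation":[0,0,0]},{"jaw":85,"xyz":[-180,-600,0],"rotation":[0,0,0]},{"jaw":85,"xyz":[-180,-600,0],"rotation":[0,0,0]},{"jaw":85,"xyz":[-180,-600,0],"rotation":[0,0,0]},{"jaw":85,"xyz":[-180,-600,0],"rotation":[0,0,0]},{"jaw":85,"xyz":[-180,-600,0],"rotation":[0,0,0]},{"jaw":85,"xyz":[-180,-600,0],"rotation":[0,0,0]},{"jaw":85,"xyz":[-180,-600,0],"rotation":[0,0,0]}]'
cat > chk.py <<'E'
from h import *
Tp=eyes.read_camera("top");S=eyes.read_camera("side")
cv2.imwrite("pics/f.png",cv2.resize(Tp["image"][80:270,65:415],None,fx=2.2,fy=2.2))
cv2.imwrite("pics/fs.png",cv2.resize(S["image"],None,fx=1.4,fy=1.4))
B=dict(long=(650.2,-11.5,-81.5),round=(461.5,-8.8,0),cross=(444.8,-150.7,24.8),square=(369.8,285.6,-6.3))
BS=dict(long=(653,-12.2),round=(464,-10.4),cross=(447,-152.9),square=(372,285.2))
m=topmask(Tp["image"]); ms=masks(S["image"])["waln"]
for k,v in B.items():
    z=9+Hs[k]; uv=proj(Tp,[v[0],v[1],z])
    L=[b for b in blobs(m) if np.hypot(*(b[2]-uv))<10]
    for b in L:
        P=pix(Tp,b[3],z); print(k,"top off",(P.mean(0)-v[:2]).round(1),"yaw",round(ang(P,k)-v[2],1),b[1][4])
    q=BS[k]; uv=proj(S,[q[0],q[1],9+Hs[k]/2])
    for b in [b for b in blobs(ms) if np.hypot(*(b[2]-uv))<12]:
        print(k,"side off",(ray(S,b[2],9+Hs[k]/2)-q).round(1),b[1][4])
mp=masks(Tp["image"])["pale"]
for k,p,z in (("pround",(634.9,175.3),53),("psquare",(567.3,-376.4),63)):
    uv=proj(Tp,[*p,z])
    for b in [b for b in blobs(mp) if np.hypot(*(b[2]-uv))<10]: print(k,(pix(Tp,b[3],z).mean(0)-p).round(1))
E
python3 chk.py
```

```text
clock: 24.4
eef_pos: [464.1, -8.9, 402.6]
tool_rot: [[0.015, 0.898, 0.44], [0.003, 0.44, -0.898], [-1.0, 0.015, 0.004]]
force: [0.7, 0.4, -0.9]
width: 84.9
clock: 25.9
eef_pos: [282.1, -611.6, 400.8]
tool_rot: [[0.014, 0.9, 0.436], [0.004, 0.436, -0.9], [-1.0, 0.014, 0.002]]
force: [0.1, 0.3, -0.1]
width: 84.6
long top off [-0.3 -1. ] yaw 0.5 268
long side off [ 1.1 -1.7] 456
round top off [-0.7  0.9] yaw 0 176
round side off [ 0.9 -1.4] 367
cross top off [-1.7  1.1] yaw 2.1 195
cross side off [ 0.  -1.7] 351
square top off [ 0.7 -1.5] yaw 0.2 155
square side off [ 1.4 -2.6] 669
pround [-0.  0.]
psquare [-0.  0.]
```

View pics/f.png

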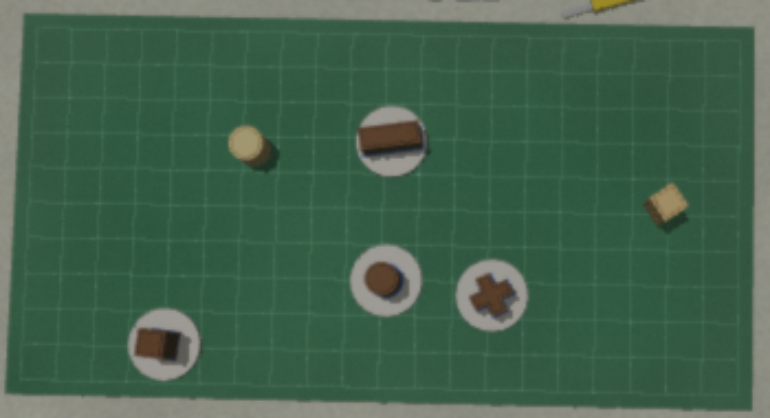

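View pics/fs.png

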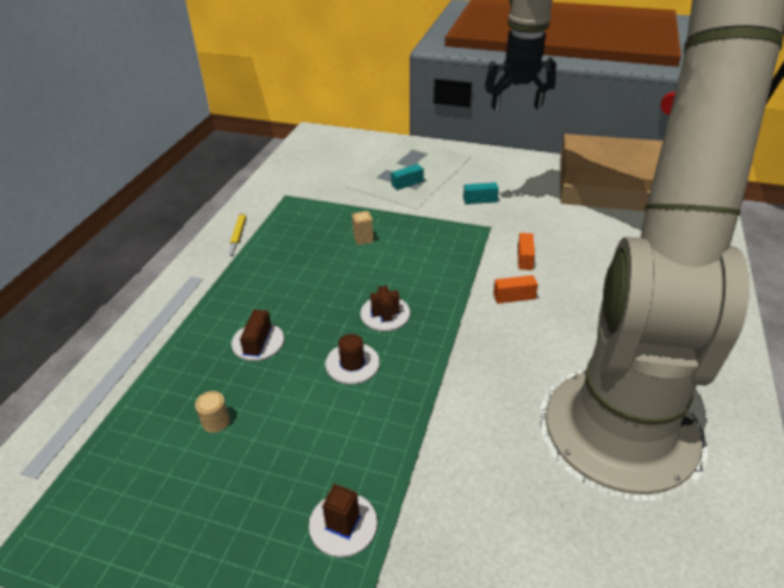

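All four walnut buildings stand upright on their own bases, the pale ones have not moved, and the arm is clear. Handing in.

```bash
python3 -c "
from plant import sign_off
print(sign_off())"
```

```text
the job is handed in; nothing more can be done
None
```

I stood all four walnut buildings on the bases with their own blue footprints and handed the job in at about 26 s. No grasp or placing had to be redone, and the gripper was clear of everything at the end.

| Building | Offset from blue shape, top camera (x, y) | Offset, side camera (x, y) | Yaw error, top camera |
|---|---|---|---|
| Bar | -0.3, -1.0 mm | 1.1, -1.7 mm | 0.5° |
| Square | 0.7, -1.5 mm | 1.4, -2.6 mm | 0.2° |
| Round | -0.7, 0.9 mm | 0.9, -1.4 mm | not applicable |
| Cross | -1.7, 1.1 mm | 0.0, -1.7 mm | 2.1° |

- **Uprightness:** I judged this by eye in the last pictures, where all four buildings and both pale ones stand upright.
- **Pale buildings:** both measured 0.0 mm of movement in the top view.
- **Disagreements:** at the start the two cameras differed by 2–4 mm on most things, and by 6 mm in both x and y on the square tower. I leaned on the top view for that tower. In the last check the two views differ by up to 3 mm, well inside the 10 mm limit.

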